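# Slide a clamp block along the rail into the jig's corner pocket

## Task

Use the fingertips to push the clamp block that lies on the jig plate flat against the long rail, near where it lies, then slide it along, keeping it against the rail, into the pocket at the rail's left end until it sits square, touching both the rail and the end stop. Only push it about on the plate: do not grip it, lift it or tip it over, and do not disturb the pulley, the bearing or the motor beside the jig. Leave the block there and take the hand away.

Things in the scene. Friction and masses are not known exactly. Their poses are not given: they have to be found in the camera images.
- jig: Fixed locating jig: dark steel plate 120 x 220 x 10 mm (x, y, z) with aluminium rails on it and flat screw heads about 1.5 mm proud. Origin at the centre of the plate's underside, at bench height; +x away from the robot at yaw 0, +y to the left, z up; its deck is at z = 10 mm. Block fully home: its centre at jig x = +23, y = +50, z = +19 mm, long side parallel to jig y.
- rail_face (a point): Foot of the long rail's face, at jig x = +35, y = 0, z = +10 mm; axes as the jig's. The rail runs along jig y on the far side, from y = -100 to +86 mm; its face looks to -x; it is 14 mm thick and stands 12 mm above the deck.
- pocket_corner (a point): Inner corner of the pocket at the rail's left end, where rail face, end stop face and deck meet (jig x = +35, y = +70, z = +10 mm); axes as the jig's. The end stop's face looks to -y; it reaches from jig x = -4 to +35 mm, is 16 mm thick and stands 14 mm above the deck.
- keeper_nose (a point): Tip of the keeper, the short low wall opposite the rail (jig x = +2, y = +41, z = +10 mm); 8 mm above the deck. Its straight part, jig x = -4 to +7 mm, y = +52 to +70 mm, makes with rail and stop a pocket 28 mm wide and 18 mm deep, open to -y; the nose flares away from the rail (to x = -8 mm).
- clamp_center (a point): Centre of the loose clamp block: pale plain rectangular block 24 x 40 x 18 mm (x, y, z) with round holes in its top, about 50 g, lying flat on the jig's deck, centre 9 mm above the deck; y is its long axis, z up. It starts on the right-hand part of the plate, turned up to 0.5 rad, its centre 37 to 55 mm on the robot's side of where it lies against the rail. It slides easily when pushed; pressed or dragged from above it tends to tip.
- pulley: Bystander: loose toothed belt pulley, diameter 24 mm, 18 mm high; origin at the centre of its underside. It stands on the bench beside the jig.
- ball_bearing: Bystander: loose ball bearing, diameter 26 mm, 8 mm high; origin at the centre of its underside. It lies on the bench beside the jig.
- motor: Bystander: loose stepper motor 40 x 35 mm and 50 mm high, standing with its shaft up; origin at the centre of its underside. It stands on the bench to the left of the jig.
Not all that is in view belongs to the job. Of the things that look like the part that bears clamp_center, the smallest one is meant.

How it is judged (in metres and radians):
On the way, in this order (a step that is already met when the one before it is completed fails the run):
1. the block lies flat against the rail, still well short of the pocket (x of clamp_center in the frame of jig above 0.0205 m and angle between the y axis of clamp_center and the y axis of jig, either way round below 0.08 rad and y of clamp_center in the frame of jig below 0 m), for 0.1 s.
2. the block has come along the rail and is home in the corner pocket (x of clamp_center in the frame of jig between 0.0205 and 0.0255 m and angle between the y axis of clamp_center and the y axis of jig, either way round below 0.08 rad and y of clamp_center in the frame of jig between 0.047 and 0.052 m and z of clamp_center in the frame of jig below 0.0205 m), for 0.2 s.
At the end, for the whole second after the job is handed in: The block rests flat on the deck, home in the corner pocket: gap to the rail under 2.5 mm, gap to the end stop under 3 mm, square within 0.08 rad, at rest (all of step 2 and angle between clamp_center's own z axis and vertical below 0.06 rad and linear speed of clamp_block below 0.01 m/s and angular speed of clamp_block below 0.1 rad/s); the robot touches nothing.
It fails at once if the block is lifted (5 mm off the deck) or tipped over (z of clamp_center in the frame of jig above 0.024 m or angle between clamp_center's own z axis and vertical above 0.35 rad).
It fails at once if the block is taken between the fingers (grasp point at its middle) (distance between the grasp point and clamp_center below 0.02 m).
It fails at once if the block leaves the jig's deck (z of clamp_center in the frame of jig below 0.013 m).
It fails at once if the block goes towards the pocket more than 6 mm off the rail (y of clamp_center in the frame of jig above 0.002 m and x of clamp_center in the frame of jig below 0.017 m).
It fails at once if a bystander is moved more than 15 mm (distance of any of pulley, ball_bearing, motor from where it was at the start of the episode above 0.015 m).
It also fails if it takes over 40 s, if anything falls off the work surface, if the arm or the gripper's body presses on something with over 40 N, if the wrist force passes 120 N, or if a joint passes its speed limit or range.

## Robot

A 6-joint arm with a two-finger parallel gripper is mounted at the origin on a cart in front of the work surface, level with it; the furniture and walls round the work are solid. World frame = base frame: x ahead of the robot, y to its left, z up, the work surface at z = 0. Lengths are in mm, angles in rad, forces in N, time in s.
With the tool pointing down it reaches from about 350 to 850 mm from the base axis. Payload 8.1 kg.
Tool frame: the origin (TCP) lies midway between the tips of the shut fingers; the grasp point (between the pads) lies arm.grasp_offset behind it (arm.grasp_offset is the distance from the TCP to the grasp point, in mm); z points along the fingers, y is the line along which they close (so a half turn about z gives the same grasp; the last joint's range is limited). The gripper opens to 93 mm and grips with 3 to 60 N. Pads are 15 mm wide; open, the fingers measure 128 mm over their backs; the gripper's body (75 mm by 188 mm) begins 65 mm behind the grasp point.
Start: joints at [1.186, 0.13, 1.488, -0, 1.523, -0.085], TCP at [177.176, 573.249, 218.635] pointing down, gripper open.
Joint ranges: [-2.96, 2.96], [-0.89, 2.26], [0.02, 2.5], [-1.34, 4.48], [0, 2.73], [-2.66, 2.66]. Speed limits (rad/s): [2.39, 2.39, 2.79, 3.14, 3.14, 3.14].

## Interface

Orientations are given as a unit quaternion [w, x, y, z].
In Python, from bench import arm, viewer, sign_off gives the robot as it stands. Calls block until the motion is done:
- arm.movep(position, orientation): joint-space move of the TCP to a pose.
- arm.move_l(position, attitude=None, vel=150): straight line of the TCP; attitude=None keeps the orientation; vel is the mean speed in mm/s.
- arm.set_joints(angles): joint-space move.
- arm.gripper_to(opening, grasp_force=None): opening from 0.0 (shut) to 1.0 (fully open); grasp_force is the grip in N (None keeps the last); returns when the fingers have stopped.
- arm.wait(seconds).
- arm.ik(position, orientation): joint angles nearest the present ones, or None.
- arm.sense(): the state.
- viewer.grab_frame(name): name is "scene" or "top"; returns a dict with "image" (384x512x3 uint8, red, green, blue), "range_z" (384x512 float32, mm along the optical axis (not along the pixel's ray), 0 where there is no reading), "fx", "fy", "cx", "cy" (pixels), "dist_coeffs" ([k1, k2, p1, p2, k3] as OpenCV has them; the pictures are not rectified), "R" (3x3) and "t" (3): a world point X has camera coordinates R X + t. Camera axes: x right, y down, z forward; pixel columns grow to the right and rows downward; lengths in mm; the calibration is good to about 2 mm. A picture is of the moment at which its call begins.
A pose or a line that the arm cannot do raises arm.MotionError and nothing moves.
- sign_off(): hands the job in, once; it reports no verdict.
The state is a dict: "time_s": time; "joint_positions": joint angles; "joint_vel": joint speeds; "tau": joint torques, N m; "eef_pos": TCP position; "tcp_rot": TCP orientation; "wrist_force": force on the tool from outside, world axes, zero at the start; "torque": the same for the moment, N m; "width": opening from 0.0 (shut) to 1.0 (fully open).
Only numpy, scipy, OpenCV 4.12 (cv2) and the standard library are available. Lean on these libraries where they do the work, as an engineer would, in place of code of your own. Each camera call takes 0.05 s, during which the arm holds its last target. There are 200 camera calls.

## Working session

There is one attempt and no reset: what is moved stays moved. The work goes in short steps, each a Python script; the robot and the scene stay as the last script left them, time stands still between calls to the robot, and variables do not carry over. Pictures are saved under pics/ and viewed, on a budget of 10 in all, crops included, one or two more only if the job needs it, and the job is handed in when it is done.

```bash
mkdir -p pics; ls; python3 - <<'E'
from bench import arm, viewer
import cv2,numpy as np,pickle
for n in("top","scene"):
    f=viewer.grab_frame(n); pickle.dump(f,open(f"{n}.pkl","wb"))
    cv2.imwrite(f"pics/{n}0.png",cv2.resize(f["image"][:,:,::-1],(768,576)))
    print(n,f["fx"],f["fy"],f["cx"],f["cy"],f["dist_coeffs"],f["R"],f["t"])
print(arm.grasp_offset,arm.sense())
E
```

```text
pics
top 409.4061746577974 409.4061746577974 255.76855358708323 193.30699781985157 [-0.14691111  0.          0.          0.          0.        ] [[-0.00143314 -0.99976597 -0.02158599]
 [-0.99412995  0.00375964 -0.10812728]
 [ 0.10818313  0.02130432 -0.99390268]] [-277.73867916  548.71014476 1041.31368755]
scene 479.0817529184849 479.0817529184849 244.75660068941124 189.327490577042 [0.01887053 0.         0.         0.         0.        ] [[-5.47692823e-01 -8.36679207e-01 -6.90587865e-04]
 [-6.56457849e-01  4.30230812e-01 -6.19648723e-01]
 [ 5.18744314e-01 -3.38923817e-01 -7.84878961e-01]] [ 57.53362364 521.76993944 733.31821109]
18.8 {'time_s': 0.1, 'joint_positions': array([ 1.18562528e+00,  1.31098091e-01,  1.48917491e+00, -2.15744882e-05,
        1.52299648e+00, -8.54095779e-02]), 'joint_vel': array([-0.00136491, -0.00110658, -0.00254498, -0.00078645,  0.00191897,
       -0.00235619]), 'tau': array([ 4.88485312e-04, -5.61349511e+01, -4.93089759e+01,  7.70305493e-02,
        2.93435133e-02, -7.23328981e-06]), 'eef_pos': array([176.97233425, 572.76567709, 217.68242313]), 'tcp_rot': array([-1.84977803e-04,  1.49319633e-01,  9.88788625e-01, -8.17824300e-04]), 'wrist_force': array([-0.49624951, -0.18251034, -0.07291432]), 'torque': array([ 0.00980668, -0.03889217,  0.00296021]), 'width': 1.0013415911101053}
```

View pics/top0.png

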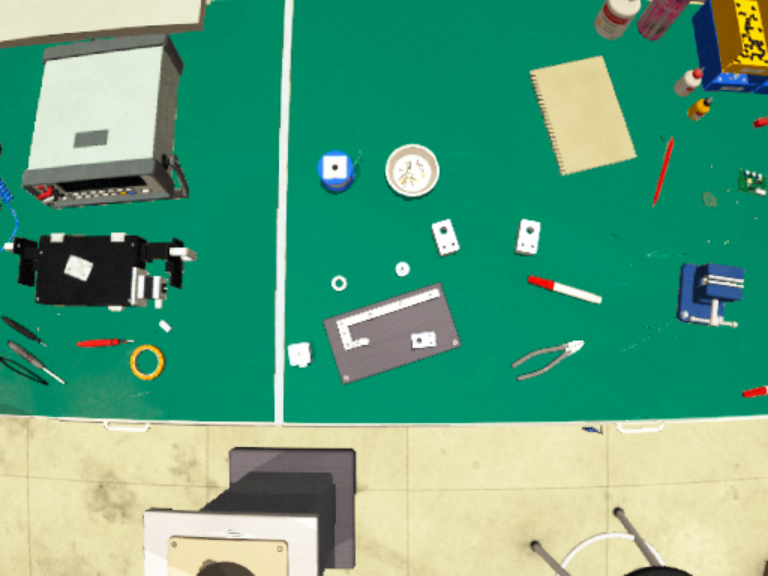

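View pics/scene0.png

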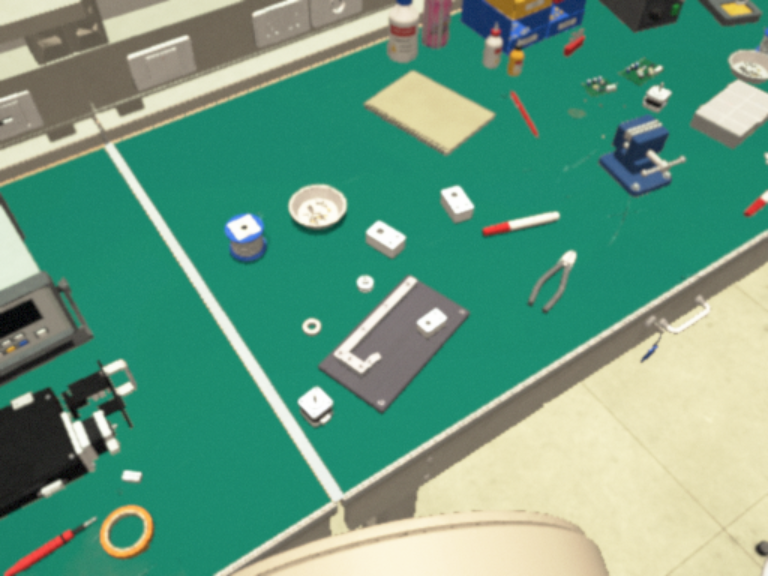

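```bash
cat > h.py <<'E'
import cv2,numpy as np
S=0.5 # mm per ortho px
def ortho(f,z,x0,x1,y0,y1):
    # image: rows = x decreasing (away = up), cols = y decreasing (left=+y)
    xs=np.arange(x1,x0,-S); ys=np.arange(y1,y0,-S)
    Y,X=np.meshgrid(ys,xs); P=np.stack([X,Y,np.full_like(X,z)],-1).reshape(-1,3)
    K=np.array([[f["fx"],0,f["cx"]],[0,f["fy"],f["cy"]],[0,0,1]])
    p,_=cv2.projectPoints(P,cv2.Rodrigues(np.array(f["R"]))[0],np.array(f["t"]),K,np.array(f["dist_coeffs"]))
    m=p.reshape(X.shape+(2,)).astype(np.float32)
    return cv2.remap(f["image"],m[...,0],m[...,1],cv2.INTER_CUBIC)
def comp(m,pick=None):
    n,l,st,c=cv2.connectedComponentsWithStats(m.astype(np.uint8))
    i=1+np.argmax(st[1:,4]) if pick is None else pick(st,c); return l==i
def rect(m):
    c=max(cv2.findContours(m.astype(np.uint8),cv2.RETR_EXTERNAL,cv2.CHAIN_APPROX_NONE)[0],key=cv2.contourArea)
    return cv2.minAreaRect(c)
E
python3 - <<'E'
from h import *; import pickle
for n in("top","scene"):
    f=pickle.load(open(n+".pkl","rb")); R=np.array(f["R"]);t=np.array(f["t"]); print(n,"C",-R.T@t)
    # rough jig centre from top pixel (392,333)/1.5
    if n=="top":
        d=R.T@np.array([(392/1.5-f["cx"])/f["fx"],(333/1.5-f["cy"])/f["fy"],1]); C=-R.T@t
        c0=C+d*(10-C[2])/d[2]; print(c0)
    b=(c0[0]-150,c0[0]+150,c0[1]-170,c0[1]+170)
    o=ortho(f,10,*b); I=o.astype(int)
    g=(I[...,1]-I[...,0])<35
    m=comp(g); r=rect(m); print("plate",np.array(r[0]),np.array(r[1])*S,r[2], "world",b[1]-r[0][1]*S,b[3]-r[0][0]*S)
    o2=ortho(f,28,*b)
    cv2.drawContours(o,[cv2.boxPoints(r).astype(int)],0,(255,0,0),1)
    cv2.imwrite(f"pics/o_{n}.png",np.ascontiguousarray(o[:,:,::-1]))
print(b)
E
```

```text
top C [ 432.43857174 -301.92111028 1088.29973701]
[ 473.86948748 -293.33294798   10.        ]
plate [337.41247559 298.27166748] [119.0313797  219.08973694] 72.0308609008789 world 474.73365374330854 -292.0391857769649
scene C [ -6.37392733  72.19468858 898.91984418]
plate [335.08877563 303.93139648] [120.89552307 222.49337769] 71.97528076171875 world 471.9037892413554 -290.877335801379
(np.float64(323.8694874835429), np.float64(623.8694874835429), np.float64(-463.3329479839962), np.float64(-123.33294798399618))
```

```bash
python3 -c "
import cv2,numpy as np
a=[cv2.imread(f'pics/o_{n}.png')[70:530,60:600] for n in('top','scene')]
cv2.imwrite('pics/o2.png',cv2.resize(np.vstack(a),None,fx=.65,fy=.65,interpolation=cv2.INTER_AREA))"
```

```text
(no output)
```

View pics/o2.png

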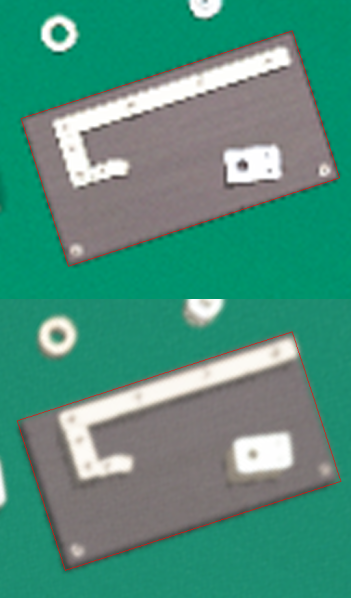

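```bash
cat >> h.py <<'E'
JC=np.array([474.3,-291.8]); YAW=0.3137
def j2w(x,y,c=JC):
    a=np.cos(YAW);s=np.sin(YAW); return c+np.array([a*x-s*y,s*x+a*y])
def w2j(x,y):
    a=np.cos(YAW);s=np.sin(YAW); d=np.array([x,y])-JC; return np.array([a*d[0]+s*d[1],-s*d[0]+a*d[1]])
B=(324,624,-463,-123)
def block(f):
    o=ortho(f,28,*B); I=o.astype(int)
    m=cv2.morphologyEx((I.min(2)>165).astype(np.uint8),cv2.MORPH_CLOSE,np.ones((9,9)))
    n,l,st,c=cv2.connectedComponentsWithStats(m)
    out=[]
    for i in range(1,n):
        if not 500<st[i,4]*S*S<1800: continue
        r=rect(l==i); j=w2j(B[1]-r[0][1]*S,B[3]-r[0][0]*S)
        p=cv2.boxPoints(r); e=[p[1]-p[0],p[2]-p[1]]; e=max(e,key=np.linalg.norm)
        v=np.array([-e[1],-e[0]]); th=(np.arctan2(v[1],v[0])-np.pi/2-YAW+np.pi/2)%np.pi-np.pi/2
        if abs(j[0])<60 and abs(j[1])<110: out.append((j.round(1),round(th,3),np.round(np.array(r[1])*S,1)))
    return out
E
python3 - <<'E'
from h import *; import pickle
for n in("top","scene"): print(n,block(pickle.load(open(n+".pkl","rb"))))
E
```

```text
top [(array([-28.2, -48.7]), np.float32(-0.203), array([27.2, 43. ]))]
scene [(array([-29.8, -48.2]), np.float32(-0.186), array([28.3, 44.4]))]
```

```bash
cat >> h.py <<'E'
def quat(yaw): return [0,np.cos(yaw/2),np.sin(yaw/2),0]
def pt(x,y,z): return [*j2w(x,y),z]
def fj(arm):
    s=arm.sense(); F=s["wrist_force"]; a=np.cos(YAW);b=np.sin(YAW)
    p=w2j(*s["eef_pos"][:2])
    return p, np.array([a*F[0]+b*F[1],-b*F[0]+a*F[1],F[2]]), s
E
python3 - <<'E'
from h import *; from bench import arm,viewer
q=quat(YAW)
arm.gripper_to(0.0)
arm.movep(pt(-62,-49,120),q)
arm.move_l(pt(-62,-49,30)); arm.move_l(pt(-62,-49,15),vel=40); arm.wait(.2)
p,F0,s=fj(arm); print(p,F0,s["eef_pos"],s["width"],s["time_s"])
if abs(F0[2])<3:
    arm.move_l(pt(-6,-49,15),vel=30)
    p,F,s=fj(arm); print(p,F-F0,s["time_s"])
    for n in("top","scene"):
        f=viewer.grab_frame(n); print(n,block(f))
    x=-6
    while x<8:
        x+=1; arm.move_l(pt(x,-49,15),vel=20); p,F,s=fj(arm); print(x,p.round(2),(F-F0).round(1))
        if F[0]-F0[0]<-6: break
    print(s["time_s"]);
    for n in("top","scene"):
        f=viewer.grab_frame(n); print(n,block(f)); cv2.imwrite(f"pics/a_{n}.png",np.ascontiguousarray(ortho(f,28,*B)[60:540,60:620,::-1]))
E
```

```text
[-61.93904444 -49.19157338] [-0.48198379 -0.45582435 -0.02755551] [ 430.56322824 -357.70410392   15.23302535] 0.008460797536415281 6.4083
[ -6.04113409 -48.95844414] [ 1.12025609  0.46817706 -0.4391966 ] 8.425
top []
scene []
-5 [ -4.93 -49.  ] [ 0.4 -0.8  0.1]
-4 [ -3.91 -49.01] [ 0.4  0.3 -0.1]
-3 [ -2.91 -48.99] [0.4 1.  0.4]
-2 [ -1.93 -48.99] [ 0.5  0.1 -0.5]
-1 [ -0.92 -49.  ] [ 0.7 -0.5  0.4]
0 [  0.08 -49.01] [0.8 0.2 0.2]
1 [  1.06 -48.99] [ 0.8 -0.1 -0.3]
2 [  1.62 -49.03] [-2.5  0.6  2.1]
3 [  1.64 -49.  ] [-7.6  2.2  4.4]
10.775
top []
scene []
```

View pics/a_scene.png

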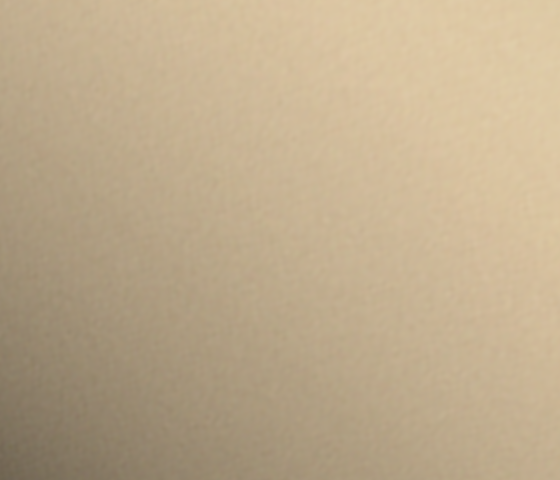

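```bash
python3 - <<'E'
from h import *; from bench import arm,viewer
arm.move_l(pt(-15,-49,15),vel=60); arm.move_l(pt(-30,-49,150),vel=200)
q=arm.sense()["joint_positions"].copy(); q[0]=0.6; arm.set_joints(q)
for n in("top","scene"):
    f=viewer.grab_frame(n); print(n,block(f)); cv2.imwrite(f"pics/b_{n}.png",np.ascontiguousarray(ortho(f,28,*B)[60:540,60:620,::-1]))
print(arm.sense()["time_s"])
a=[cv2.imread(f'pics/b_{n}.png') for n in('top','scene')]
cv2.imwrite('pics/b2.png',cv2.resize(np.hstack(a),(800,343)))
E
```

```text
top []
scene []
14.7833
```

View pics/b2.png

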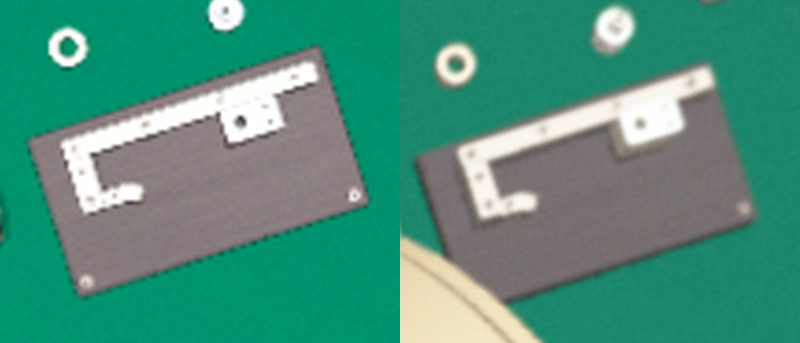

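```bash
python3 - <<'E'
from h import *; from bench import arm,viewer
arm.movep(pt(13,-88,110),quat(YAW+np.pi/2))
arm.move_l(pt(13,-88,35),vel=200); arm.move_l(pt(13,-88,15),vel=50); arm.wait(.15)
p,F0,s=fj(arm); print(p,F0,s["eef_pos"],s["time_s"])
if np.abs(F0).max()<3:
    for y in range(-70,15,14):
        arm.move_l(pt(13+(y+70)*.015,y,15),vel=45); p,F,s=fj(arm); print(y,p.round(2),(F-F0).round(1))
        if np.abs(F-F0).max()>12: break
    else:
        while y<30:
            y+=1; arm.move_l(pt(14.3,y,15),vel=25); p,F,s=fj(arm); print(y,p.round(2),(F-F0).round(1))
            if F[1]-F0[1]<-6: break
    print(s["time_s"])
E
```

```text
[ 13.13358139 -88.27111053] [1.11941459 0.15773527 0.29982723] [ 514.03135546 -371.71057069   15.35050623] 18.6333
-70 [ 13.1  -69.71] [-1.8 -0.  -0.4]
-56 [ 13.24 -55.65] [-1.8 -0.4 -0.8]
-42 [ 13.5  -41.64] [-1.8 -0.1 -1.1]
-28 [ 13.67 -27.66] [-1.2 -0.4 -0.9]
-14 [ 13.9  -13.64] [-1.2 -0.6 -0.9]
0 [14.09  0.34] [-0.7 -0.4 -0.2]
14 [14.3  14.35] [-1.4 -0.7 -0.4]
15 [14.28 14.95] [-0.8 -0.2 -0.1]
16 [14.27 16.01] [-1.3 -0.3 -0.8]
17 [14.26 17.11] [-1.2  0.  -0.7]
18 [14.28 18.08] [-1.6 -0.4 -0.2]
19 [14.31 19.11] [-0.2 -0.1 -1. ]
20 [14.29 20.11] [-0.9 -0.7 -1.3]
21 [14.34 20.69] [-1.4 -3.  -0.5]
22 [14.38 20.68] [-2.1 -5.5 -1.9]
23 [14.37 20.8 ] [-2.5 -9.5 -1.9]
24.1833
```

```bash
python3 - <<'E'
from h import *; from bench import arm,viewer
arm.move_l(pt(13.5,5,15),vel=60); arm.move_l(pt(13,-5,150),vel=200)
q=arm.sense()["joint_positions"].copy(); q[0]=0.75; arm.set_joints(q)
for n in("top","scene"):
    f=viewer.grab_frame(n); cv2.imwrite(f"pics/c_{n}.png",np.ascontiguousarray(ortho(f,28,*B)[60:540,60:620,::-1]))
print(arm.sense()["time_s"])
a=[cv2.imread(f'pics/c_{n}.png')[100:400,20:420] for n in('top','scene')]
cv2.imwrite('pics/c2.png',np.hstack(a))
E
```

```text
28.125
```

View pics/c2.png

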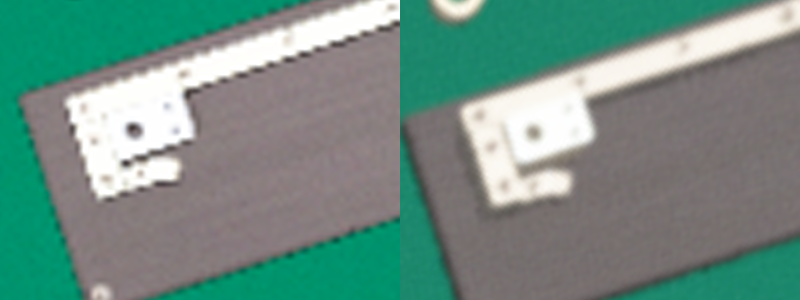

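```bash
python3 - <<'E'
from h import *; from bench import arm,viewer
f=viewer.grab_frame("top"); g=f  # z=28 block edges, z=22 rail edges
def samp(z,x,y):
    o=ortho(f,z,*B).min(2).astype(np.float32); w=j2w(x,y); 
    return cv2.getRectSubPix(o,(1,1),(float((B[3]-w[1])/S),float((B[1]-w[0])/S)))[0,0]
def edge(z,pts):
    o=cv2.GaussianBlur(ortho(f,z,*B).min(2).astype(np.float32),(0,0),1)
    w=np.array([j2w(*p) for p in pts]); v=cv2.remap(o,((B[3]-w[:,1])/S).astype(np.float32),((B[1]-w[:,0])/S).astype(np.float32),cv2.INTER_LINEAR).ravel()
    i=np.argmax(v>165); return i
xs=np.arange(3,25,.25)
print("block -x edge", [(y,float(np.arange(6,25,.25)[edge(28,[(x,y) for x in np.arange(6,25,.25)])])) for y in (31,33,35,37,39,41,44,48,52)])
print("block -y edge", [(x,float(np.arange(15,45,.25)[edge(28,[(x,y) for y in np.arange(15,45,.25)])])) for x in (14,18,22,26,30)])
xr=np.arange(20,48,.25)
print("rail face", [(y,float(xr[edge(22,[(x,y) for x in xr])])) for y in (-80,-60,-40,-20,0,15)])
print(arm.sense()["time_s"])
E
```

```text
block -x edge [(31, 10.75), (33, 11.0), (35, 11.5), (37, 11.0), (39, 10.25), (41, 10.75), (44, 11.5), (48, 6.0), (52, 6.0)]
block -y edge [(14, 29.0), (18, 28.25), (22, 28.75), (26, 28.25), (30, 28.75)]
rail face [(-80, 35.25), (-60, 35.75), (-40, 35.0), (-20, 34.75), (0, 35.75), (15, 35.5)]
28.175
```

```bash
python3 -c "
from bench import sign_off; print(sign_off())"
```

```text
the job is handed in; nothing more can be done
None
```

I pushed the block flat against the rail at about jig y = -48 mm. Then I slid it along the rail from its end face, with the shut fingertips, until it stopped in the pocket. The hand was taken away and the job handed in at about 28 s.

**Force checks:** The push to the rail stopped hard at about 7.6 N. The push to the end stop stopped hard at about 9.5 N.

**Final picture (top camera):**
- The block's near side is at x ≈ 11 mm and the rail face at about 35.3 mm, so the gap to the rail is roughly 0.3 mm.
- The block looks square in both views, with scatter of about ±0.6 mm along its edges.
- The block was standing clear of the keeper, and the pulley and bearing looked to be in place. I did not measure the motor's position after the job; the arm only passed it well above its height.

**Disagreement:** The picture puts the block's right end at y ≈ 28.6 mm, while the contact stop implies about 30.4 mm (30 is nominal). That is within the 2 mm camera calibration, and both are within tolerance.

**Failed check:** My automatic block finder gave nothing once the block touched the bright rail. I used the pictures, edge samples and contact forces instead.

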